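# Set the indexing stage to its fourth preset

### The arm

A 6-joint arm with a two-finger parallel gripper is mounted at the origin on the work surface. World frame = base frame: x ahead of the robot, y to its left, z up, the work surface at z = 0. Lengths are in m, angles in rad, forces in N, time in s.
With the tool pointing down it reaches from about 0.3 to 0.875 m from the base axis. Payload 6.4 kg.
Tool frame: the origin (TCP) lies at the very end of the fingers, on their centre line; the grasp point (between the pads) lies 19 mm behind it; z points along the fingers, y is the line along which they close (so a half turn about z gives the same grasp; the last joint's range is limited). The gripper opens to 85 mm and grips with 20 to 120 N. Pads are 22 mm wide; open, the fingers measure 114 mm over their backs; the gripper's body (76 mm by 85 mm) begins 54 mm behind the grasp point. The pads swing forward as they close: fully open they stand 13 mm farther back than shut.
Start: joints at [0.956, 0.181, 1.607, -0, 1.354, -0.206], TCP at [0.229, 0.528, 0.231] pointing down, gripper open.
Joint ranges: [-2.99, 2.99], [-0.89, 2.07], [0.3, 2.58], [-1.14, 4.28], [0, 2.63], [-3.12, 3.12]. Speed limits (rad/s): [2.57, 2.57, 3.01, 3.14, 3.14, 3.14].

### API

Orientations are given as a unit quaternion [w, x, y, z].
In Python, from bench import telemetry, camera, ctrl, spotter gives the robot as it stands.
- The arm moves only by the tool send_rows, never from a script. Its argument "series" is a list of rows, each a list of 3 entries, a list of its own where there are three numbers: the turn, a rotation vector about the world's x, y, z in degrees, then the shift along the world's x, y, z in mm, then the closure, from -1 (fully open) to 1 (shut), so that 0 is half open. In form: [[[rx, ry, rz], [dx, dy, dz], gripper], ...]. A call has 1 to 10 rows; each row is the pose to reach, as a shift and turn from the pose commanded when the call began; what a row does not reach only later rows make up. A row lasts 1/8 s, in which the tool goes at most 62.5 mm and 10.7 degrees, less where a joint would pass 70% of its speed; a pose out of reach is approached as far as the arm can. A call with a gripper value outside its range is refused whole. The fingers move at their own pace and stop on an object; the grip force is fixed at half the most. Time passes only in rows, so rows that repeat a pose let the fingers close. It gives the time, the measured TCP pose, the force, the opening and the grip force at its end, in the units of the state.
- telemetry.get_obs(): the state, without advancing time (a new reading comes with each control period).
- camera(name): name is "side" or "top" or "wrist"; returns a dict with "pixels" (480x640x3 uint8, red, green, blue), "camera_matrix" (3x3 intrinsics, pixels), "xyz" and "orientation" of the camera in the world. Camera axes: x right, y up, looking along -z (the intrinsics and any distortion apply to the point x, -y, -z); pixel columns grow to the right and rows downward; lengths in m; the calibration is good to about 2 mm. A picture is of the moment at which its call begins. There is no depth.
- ctrl.hand_in(): hands the job in; it is judged then, once.
Trained networks look in the newest picture that a camera, given by its name, has taken for a name from the list of things; names that differ only in an ending like _2 or _b are one class to them, and where a whole thing is asked for, a point or a joint stands for the part that bears it (a point fixed in the world has none). Each returns a list of dicts, best first, with "conf" (0 to 1); they miss things now and then, are a little off and sometimes report something else, mostly with a low value. They report only what shows in the picture. A call takes as long as a camera call. They do not tell look-alikes from the thing itself.
- spotter.boxes_of(thing, camera): "xyz" ([x, y, z] in m, in world coordinates, good to about 4 mm: the middle of the surface that is visible of it).
- spotter.landmark_of(thing, camera): "xyz" ([x, y, z] in m, in world coordinates, good to about 4 mm: a listed point, or the origin of a listed thing).
The state is a dict: "time_s": time; "q": joint angles; "dq": joint speeds; "joint_efforts": joint torques, N m; "eef_pos": TCP position; "eef_rot": TCP orientation; "wrist_force": force on the tool from outside, world axes, zero at the start; "torque": the same for the moment, N m; "opening": opening from 0.0 (shut) to 1.0 (fully open); "grasp_force": force on a finger pad.
Only numpy, scipy, OpenCV 4.12 (cv2) and the standard library are available. Lean on these libraries where they do the work, as an engineer would, in place of code of your own. Each camera call takes 0.05 s, during which the arm holds its last target. There are 200 camera calls.

### The job

By its upright handle, turn the indexing stage gently anticlockwise (seen from above) all the way back to its home stop, then turn it clockwise exactly four clicks, counting them by feel, and let go with the stage seated in the fourth click. The presets are unevenly spaced and unmarked, so angles do not tell the count; never force the handle against a stop (20 N is too much), and leave the bulb, vial, post and screwdriver where they are.

Things in the scene. Friction and masses are not known exactly. Their poses are not given: they have to be found in the camera images.
- stage: fixed black square housing of the indexing stage, 166 x 166 x 30 mm, with two low mounting ears (8 mm high, reaching 110 mm from the centre) on its +y and -y sides; origin at the centre of its underside on the table, z up. Its position and yaw vary.
- stage_axis (a point): point on the vertical turning axis of the dial, at the dial's top face, 42 mm above the table; axes as stage
- handle (a point): centre of the top of the upright steel handle, 86 mm above the table: a plain round pin, 15 mm diameter, 44 mm tall, fixed to the black dial (152 mm diameter, 10 mm thick, top face at 42 mm), 60 mm from its axis; it does not spin by itself. This point's x axis points from the stage axis outwards through the handle.
- dial (a joint): angle of the dial, rad: 0 at the home stop (handle on the housing's +x side), growing clockwise seen from above to 3.77 at the far stop. It starts at rest on a level stretch beyond the last ridge. The five ridges are 20 to 35 degrees apart, unevenly, and the whole pattern is shifted, unseen, by up to 28 degrees from run to run. From home there is a level stretch of 5 to 35 degrees before the first ridge.
- bulb: loose blue rubber-like pipette bulb standing on the table, 32 mm diameter, 52 mm tall, origin at the centre of its underside; leave alone
- vial: loose amber sample vial standing on the table, 26 mm diameter, 50 mm tall, origin at the centre of its underside; leave alone
- post: loose steel optical post standing on the table, foot 32 mm diameter, rod 13 mm diameter, 60 mm tall, origin at the centre of its underside; leave alone
- driver: loose screwdriver lying on the table along its own x axis, 160 mm long, handle to -x, origin under its middle; leave alone
- handle_foot (a point): foot of the handle at the dial's top face, 42 mm above the table. A hidden spring ball under the dial rides over ridges: at the handle, climbing one takes 4 to 8 N along the path; past the crest the dial pulls forward as hard, down into the next dip: one click. Left on a slope it slides into a dip by itself. The dip after the first ridge from home is click one.
- stops: hidden inside the housing: two fixed stop blocks (home and far) that a lug under the dial meets at the ends of its travel, 65 mm from the axis; origin at the centre of the housing's underside, axes as the housing. More than 25 N there is forcing it; 10 to 12 N at the handle tells a stop from a ridge.
- ridge_four: hidden inside the housing: the fourth rounded ridge counted clockwise from home; the fourth click is the drop past it. Its origin is at the centre of the housing's underside, on the dial's axis, not at the ridge; where on the circle the ridge lies is not known and must be felt.
- ridge_five: hidden inside the housing: the fifth and last ridge; the fourth dip lies between the fourth and this one, and a seated ball rests against both. Its origin is at the centre of the housing's underside, on the dial's axis, not at the ridge; where on the circle the ridge lies is not known and must be felt.
There are look-alikes about, which are no part of the job. There is more than one size of the stage; the job needs the smallest.

How it is judged:
On the way:
1. the dial is brought back to its home stop (within 0.06 rad) (value of joint dial below 0.06 rad), for 0.1 s.
At the end, for the whole second after the job is handed in: after having been home (within 0.06 rad of the stop), the dial is at rest (below 0.05 rad/s) with its spring ball seated in the dip of the fourth click (pressing with over 3 N on both ridges beside that dip) (contact force between stage and ridge_four above 3 N and contact force between stage and ridge_five above 3 N and velocity of joint dial between -0.05 and 0.05 rad/s); the robot touches nothing.
It fails at once if the dial is forced against one of its end stops with more than 25 N (contact force between stage and stops above 25 N).
It fails at once if a bystander is shifted more than 15 mm (distance of any of bulb, vial, post, driver from where it was at the start of the episode above 0.015 m).
It also fails if it takes over 72 s, if anything falls off the work surface, if the arm or the gripper's body presses on something with over 40 N, if the wrist force passes 120 N, or if a joint passes its speed limit or range.

## Working session

There is one attempt and no reset: what is moved stays moved. The work goes in short steps, Python scripts to look and compute and a tool call to move; the robot and the scene stay as the last step left them, time stands still between calls to the robot, and variables do not carry over. Pictures are saved under pics/ and viewed, at most 10 in all, crops included, and the job is handed in when it is done.

Besides the shell and the picture viewer there is one more tool, called after ">>>" as a command line: name --argument value ..., lists and objects as JSON in quotes. send_rows: Moves the arm, as the interface text tells. Its arguments: {"type":"object","properties":{"series":{"type":"array","items":{"type":"array"}}},"required":["series"]}

```bash
mkdir -p pics
python3 - <<'E'
from bench import telemetry, camera, ctrl, spotter
import cv2
for c in ["top","side"]:
    p=camera(c); cv2.imwrite(f"pics/{c}0.png",p["pixels"][:,:,::-1]); print(c,p["xyz"],p["orientation"],p["camera_matrix"])
    for t in ["stage","stage_axis","handle","handle_foot","bulb","vial","post","driver"]:
        for d in spotter.landmark_of(t,c): print(c,t,[round(v,3) for v in d["xyz"]],round(d["conf"],2))
o=telemetry.get_obs();print(o)
E
```

```text
top [0.44042923 0.06224649 1.1995906 ] [-0.69889577 -0.01426471  0.03182579  0.71437269] [[525.23362731   0.         327.83944252]
 [  0.         525.23362731 239.24329581]
 [  0.           0.           1.        ]]
top stage [0.347, 0.276, -0.0] 0.96
top stage [0.298, -0.251, -0.002] 0.77
top stage [0.541, -0.0, 0.001] 0.75
top stage_axis [0.538, 0.006, 0.048] 0.97
top stage_axis [0.297, -0.248, 0.051] 0.7
top stage_axis [0.351, 0.272, 0.057] 0.61
top stage_axis [0.712, -0.044, -0.0] 0.38
top handle [0.478, 0.015, 0.086] 0.88
top handle [0.373, -0.241, 0.113] 0.75
top handle [0.429, 0.263, 0.109] 0.62
top handle_foot [0.479, 0.013, 0.04] 0.96
top handle_foot [0.426, 0.267, 0.056] 0.78
top bulb [0.697, 0.092, 0.001] 0.61
top vial [0.707, -0.042, -0.001] 0.48
top post [0.538, 0.164, 0.004] 0.71
top driver [0.586, -0.178, 0.001] 0.61
side [ 0.21404652 -0.67056713  0.55935721] [ 0.85453963  0.47697063 -0.10498766 -0.17674452] [[514.53740114   0.         326.93848986]
 [  0.         514.53740114 230.47224496]
 [  0.           0.           1.        ]]
side stage [0.294, -0.245, 0.0] 0.95
[... 690 characters left out ...]
: 0.9, 'q': array([ 9.55704578e-01,  1.80761289e-01,  1.60697901e+00, -1.67904798e-05,
        1.35377785e+00, -2.06311904e-01]), 'dq': array([-8.41489046e-05, -7.82148544e-04, -6.06341419e-04,  1.57761247e-03,
        1.05780507e-03,  4.39208398e-04]), 'joint_efforts': array([ 6.24695986e-04, -4.44817507e+01, -3.51695216e+01, -1.23000882e-04,
        4.60590163e-04,  5.66637596e-06]), 'eef_pos': array([0.22857163, 0.52765382, 0.23132041]), 'eef_rot': array([2.23895666e-05, 2.02968049e-01, 9.79185360e-01, 3.08808850e-05]), 'wrist_force': array([ 0.77616499,  0.82318826, -0.27646219]), 'torque': array([-0.0054241 ,  0.0240819 , -0.07206184]), 'grasp_force': 0.0, 'opening': 1.0019701456282215}
```

View pics/top0.png

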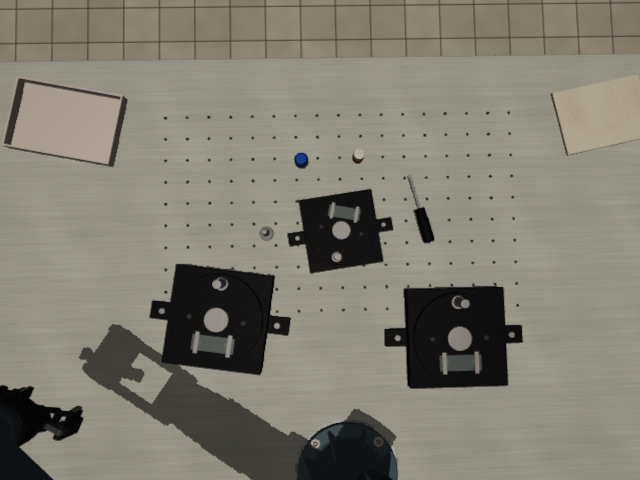

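View pics/side0.png

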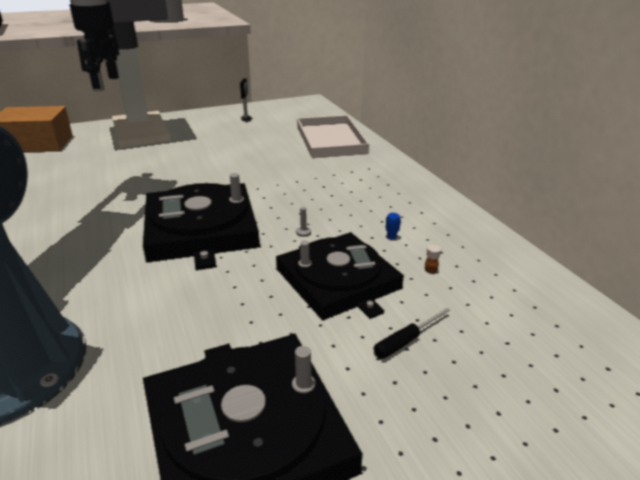

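The top view shows three stages. The smallest is the centre one at pixel (341,230), with its pin at (336,257), its ears at (295,239) and (385,224), and the bystanders around it. In the side view the same stage is at (340,270).

The yaw is about +9.5°, so the pin now sits about 198° clockwise of home. Next I go above the pin.

>>> send_rows --series '[[[0,0,-90],[249,-515,-50],-1],[[0,0,-90],[249,-515,-50],-1],[[0,0,-90],[249,-515,-50],-1],[[0,0,-90],[249,-515,-50],-1],[[0,0,-90],[249,-515,-50],-1],[[0,0,-90],[249,-515,-50],-1],[[0,0,-90],[249,-515,-50],-1],[[0,0,-90],[249,-515,-50],-1],[[0,0,-90],[249,-515,-50],-1],[[0,0,-90],[249,-515,-50],-1]]'

```text
time_s: 2.15
eef_pos: [0.4787, 0.0093, 0.1812]
eef_rot: [0.0, 0.837, 0.547, -0.0]
wrist_force: [-0.9, 0.9, 0.3]
opening: 0.996
grasp_force: 0.0
```

>>> send_rows --series '[[[0,0,-75.6],[0,0,0],-1],[[0,0,-75.6],[0,0,0],-1],[[0,0,-75.6],[0,0,0],-1],[[0,0,-75.6],[0,0,0],-1],[[0,0,-75.6],[0,0,0],-1],[[0,0,-75.6],[0,0,0],-1],[[0,0,-75.6],[0,0,0],-1],[[0,0,-75.6],[0,0,0],-1],[[0,0,-75.6],[0,0,0],-1]]'

```text
time_s: 3.28
eef_pos: [0.4774, 0.0131, 0.1813]
eef_rot: [-0.0, 0.997, -0.076, 0.0]
wrist_force: [0.6, -0.5, -0.2]
opening: 0.997
grasp_force: 0.0
```

Run:
```python
from bench import telemetry, camera, ctrl, spotter
import cv2,numpy as np
o=telemetry.get_obs();print({k:np.round(o[k],3) for k in ['time_s','eef_pos','eef_rot','q','wrist_force']})
for c in ["wrist","top","side"]:
    p=camera(c); 
    if c=="wrist": cv2.imwrite(f"pics/w1.png",p["pixels"][:,:,::-1])
    for t in ["stage","stage_axis","handle","handle_foot"]:
        for d in spotter.landmark_of(t,c):
            if np.hypot(d["xyz"][0]-.52,d["xyz"][1])<.1: print(c,t,np.round(d["xyz"],4),round(d["conf"],2))
```

```text
{'time_s': np.float64(3.275), 'eef_pos': array([0.477, 0.013, 0.181]), 'eef_rot': array([-0.   ,  0.997, -0.076,  0.   ]), 'q': array([-0.222,  0.013,  1.896,  0.   ,  1.233,  1.502]), 'wrist_force': array([ 0.611, -0.459, -0.225])}
wrist stage [0.5373 0.0015 0.0011] 0.8
wrist stage_axis [5.397e-01 4.000e-04 4.520e-02] 0.96
wrist handle [0.4794 0.0146 0.0868] 0.61
wrist handle_foot [0.4784 0.0146 0.0439] 0.68
side stage [ 0.5392  0.0025 -0.0008] 0.72
side stage_axis [0.5396 0.0042 0.0411] 0.81
side handle [0.4812 0.0133 0.0888] 0.91
side handle_foot [0.4812 0.0152 0.0388] 0.78
```

>>> send_rows --series '[[[0,0,-1.5],[2.5,0.5,-60],-1],[[0,0,-1.5],[2.5,0.5,-90],-1],[[0,0,-1.5],[2.5,0.5,-115],-1],[[0,0,-1.5],[2.5,0.5,-125],-1],[[0,0,-1.5],[2.5,0.5,-125],-1]]'

```text
time_s: 4.65
eef_pos: [0.4799, 0.0132, 0.0561]
eef_rot: [-0.0, 0.996, -0.092, -0.0]
wrist_force: [0.1, 0.4, 0.9]
opening: 0.999
grasp_force: 0.0
```

>>> send_rows --series '[[[0,0,0],[0,0,0],0.6],[[0,0,0],[0,0,0],1],[[0,0,0],[0,0,0],1],[[0,0,0],[0,0,0],1],[[0,0,0],[0,0,0],1],[[0,0,0],[0,0,0],1],[[0,0,0],[0,0,0],1]]'

```text
time_s: 5.52
eef_pos: [0.4803, 0.0132, 0.0568]
eef_rot: [-0.0, 0.996, -0.092, 0.0]
wrist_force: [-1.6, 0.1, 6.1]
opening: 0.153
grasp_force: 58.4
```

```bash
cat > arc.py <<'E'
import sys,json,numpy as np
# arc.py cx cy r start_deg step n : rows relative to the start point
cx,cy,r,a0,st=map(float,sys.argv[1:6]); n=int(sys.argv[6]); k=int(sys.argv[7])
for j in range(0,n,k):
    A=np.radians(a0+st*j); rows=[]
    for i in range(1,k+1):
        B=A+np.radians(st*i)
        rows.append([[0,0,round(st*i,1)],[round(1000*r*(np.cos(B)-np.cos(A)),1),round(1000*r*(np.sin(B)-np.sin(A)),1),0],1])
    print(round(a0+st*(j+k),1),json.dumps(rows))
E
python3 arc.py .5395 .0025 .060 169.5 3 20 10
```

```text
199.5 [[[0, 0, 3.0], [-0.5, -3.1, 0], 1], [[0, 0, 6.0], [-0.8, -6.2, 0], 1], [[0, 0, 9.0], [-1.0, -9.4, 0], 1], [[0, 0, 12.0], [-1.0, -12.5, 0], 1], [[0, 0, 15.0], [-0.8, -15.6, 0], 1], [[0, 0, 18.0], [-0.5, -18.8, 0], 1], [[0, 0, 21.0], [-0.0, -21.9, 0], 1], [[0, 0, 24.0], [0.7, -24.9, 0], 1], [[0, 0, 27.0], [1.5, -28.0, 0], 1], [[0, 0, 30.0], [2.4, -31.0, 0], 1]]
229.5 [[[0, 0, 3.0], [1.1, -2.9, 0], 1], [[0, 0, 6.0], [2.4, -5.8, 0], 1], [[0, 0, 9.0], [3.8, -8.6, 0], 1], [[0, 0, 12.0], [5.4, -11.3, 0], 1], [[0, 0, 15.0], [7.1, -14.0, 0], 1], [[0, 0, 18.0], [9.0, -16.5, 0], 1], [[0, 0, 21.0], [10.9, -18.9, 0], 1], [[0, 0, 24.0], [13.0, -21.3, 0], 1], [[0, 0, 27.0], [15.3, -23.5, 0], 1], [[0, 0, 30.0], [17.6, -25.6, 0], 1]]
```

>>> send_rows --series '[[[0,0,3.0],[-0.5,-3.1,0],1],[[0,0,6.0],[-0.8,-6.2,0],1],[[0,0,9.0],[-1.0,-9.4,0],1],[[0,0,12.0],[-1.0,-12.5,0],1],[[0,0,15.0],[-0.8,-15.6,0],1]]'

```text
time_s: 6.15
eef_pos: [0.4794, -0.002, 0.0568]
eef_rot: [-0.0, 0.999, 0.04, 0.0]
wrist_force: [-1.9, 4.7, 6.3]
opening: 0.154
grasp_force: 58.7
```

```bash
python3 arc.py .5395 .0025 .060 184.5 3 45 5
```

```text
199.5 [[[0, 0, 3.0], [0.3, -3.1, 0], 1], [[0, 0, 6.0], [0.8, -6.2, 0], 1], [[0, 0, 9.0], [1.5, -9.3, 0], 1], [[0, 0, 12.0], [2.3, -12.3, 0], 1], [[0, 0, 15.0], [3.3, -15.3, 0], 1]]
214.5 [[[0, 0, 3.0], [1.1, -2.9, 0], 1], [[0, 0, 6.0], [2.4, -5.8, 0], 1], [[0, 0, 9.0], [3.8, -8.6, 0], 1], [[0, 0, 12.0], [5.4, -11.3, 0], 1], [[0, 0, 15.0], [7.1, -14.0, 0], 1]]
229.5 [[[0, 0, 3.0], [1.8, -2.5, 0], 1], [[0, 0, 6.0], [3.8, -5.0, 0], 1], [[0, 0, 9.0], [5.9, -7.3, 0], 1], [[0, 0, 12.0], [8.1, -9.5, 0], 1], [[0, 0, 15.0], [10.5, -11.6, 0], 1]]
244.5 [[[0, 0, 3.0], [2.4, -2.0, 0], 1], [[0, 0, 6.0], [5.0, -3.8, 0], 1], [[0, 0, 9.0], [7.6, -5.5, 0], 1], [[0, 0, 12.0], [10.3, -7.1, 0], 1], [[0, 0, 15.0], [13.1, -8.5, 0], 1]]
259.5 [[[0, 0, 3.0], [2.9, -1.3, 0], 1], [[0, 0, 6.0], [5.8, -2.4, 0], 1], [[0, 0, 9.0], [8.8, -3.4, 0], 1], [[0, 0, 12.0], [11.8, -4.2, 0], 1], [[0, 0, 15.0], [14.9, -4.8, 0], 1]]
274.5 [[[0, 0, 3.0], [3.1, -0.5, 0], 1], [[0, 0, 6.0], [6.2, -0.8, 0], 1], [[0, 0, 9.0], [9.4, -1.0, 0], 1], [[0, 0, 12.0], [12.5, -1.0, 0], 1], [[0, 0, 15.0], [15.6, -0.8, 0], 1]]
289.5 [[[0, 0, 3.0], [3.1, 0.3, 0], 1], [[0, 0, 6.0], [6.2, 0.8, 0], 1], [[0, 0, 9.0], [9.3, 1.5, 0], 1], [[0, 0, 12.0], [12.3, 2.3, 0], 1], [[0, 0, 15.0], [15.3, 3.3, 0], 1]]
304.5 [[[0, 0, 3.0], [2.9, 1.1, 0], 1], [[0, 0, 6.0], [5.8, 2.4, 0], 1], [[0, 0, 9.0], [8.6, 3.8, 0], 1], [[0, 0, 12.0], [11.3, 5.4, 0], 1], [[0, 0, 15.0], [14.0, 7.1, 0], 1]]
319.5 [[[0, 0, 3.0], [2.5, 1.8, 0], 1], [[0, 0, 6.0], [5.0, 3.8, 0], 1], [[0, 0, 9.0], [7.3, 5.9, 0], 1], [[0, 0, 12.0], [9.5, 8.1, 0], 1], [[0, 0, 15.0], [11.6, 10.5, 0], 1]]
```

>>> send_rows --series '[[[0,0,3.0],[0.3,-3.1,0],1],[[0,0,6.0],[0.8,-6.2,0],1],[[0,0,9.0],[1.5,-9.3,0],1],[[0,0,12.0],[2.3,-12.3,0],1],[[0,0,15.0],[3.3,-15.3,0],1]]'

```text
time_s: 6.78
eef_pos: [0.4826, -0.0172, 0.0568]
eef_rot: [-0.0, 0.985, 0.17, 0.0]
wrist_force: [-1.6, 4.0, 6.8]
opening: 0.153
grasp_force: 58.7
```

>>> send_rows --series '[[[0,0,3.0],[1.1,-2.9,0],1],[[0,0,6.0],[2.4,-5.8,0],1],[[0,0,9.0],[3.8,-8.6,0],1],[[0,0,12.0],[5.4,-11.3,0],1],[[0,0,15.0],[7.1,-14.0,0],1]]'

```text
time_s: 7.4
eef_pos: [0.4898, -0.0311, 0.0568]
eef_rot: [-0.0, 0.955, 0.297, 0.0]
wrist_force: [-2.7, 4.5, 5.6]
opening: 0.16
grasp_force: 58.7
```

>>> send_rows --series '[[[0,0,3.0],[1.8,-2.5,0],1],[[0,0,6.0],[3.8,-5.0,0],1],[[0,0,9.0],[5.9,-7.3,0],1],[[0,0,12.0],[8.1,-9.5,0],1],[[0,0,15.0],[10.5,-11.6,0],1]]'

```text
time_s: 8.02
eef_pos: [0.5001, -0.0425, 0.0567]
eef_rot: [-0.001, 0.908, 0.419, 0.0]
wrist_force: [-4.7, 7.7, 10.9]
opening: 0.155
grasp_force: 59.3
```

>>> send_rows --series '[[[0,0,3.0],[2.4,-2.0,0],1],[[0,0,6.0],[5.0,-3.8,0],1],[[0,0,9.0],[7.6,-5.5,0],1],[[0,0,12.0],[10.3,-7.1,0],1],[[0,0,15.0],[13.1,-8.5,0],1]]'

```text
time_s: 8.65
eef_pos: [0.5133, -0.0508, 0.0568]
eef_rot: [-0.001, 0.845, 0.534, 0.0]
wrist_force: [-1.8, 6.1, 7.1]
opening: 0.159
grasp_force: 58.9
```

>>> send_rows --series '[[[0,0,3.0],[2.9,-1.3,0],1],[[0,0,6.0],[5.8,-2.4,0],1],[[0,0,9.0],[8.8,-3.4,0],1],[[0,0,12.0],[11.8,-4.2,0],1],[[0,0,15.0],[14.9,-4.8,0],1]]'

```text
time_s: 9.28
eef_pos: [0.5276, -0.0553, 0.0567]
eef_rot: [-0.001, 0.768, 0.64, -0.0]
wrist_force: [-7.0, 5.4, 12.4]
opening: 0.154
grasp_force: 59.6
```

>>> send_rows --series '[[[0,0,3.0],[3.1,-0.5,0],1],[[0,0,6.0],[6.2,-0.8,0],1],[[0,0,9.0],[9.4,-1.0,0],1],[[0,0,12.0],[12.5,-1.0,0],1],[[0,0,15.0],[15.6,-0.8,0],1]]'

```text
time_s: 9.9
eef_pos: [0.543, -0.056, 0.0568]
eef_rot: [-0.002, 0.678, 0.735, 0.0]
wrist_force: [-4.7, 6.5, 10.6]
opening: 0.159
grasp_force: 59.2
```

>>> send_rows --series '[[[0,0,3.0],[3.1,0.3,0],1],[[0,0,6.0],[6.2,0.8,0],1],[[0,0,9.0],[9.3,1.5,0],1],[[0,0,12.0],[12.3,2.3,0],1],[[0,0,15.0],[15.3,3.3,0],1]]'

```text
time_s: 10.52
eef_pos: [0.5576, -0.0527, 0.0568]
eef_rot: [-0.002, 0.576, 0.817, -0.0]
wrist_force: [-8.4, 4.8, 13.0]
opening: 0.152
grasp_force: 59.6
```

>>> send_rows --series '[[[0,0,3.0],[2.9,1.1,0],1],[[0,0,6.0],[5.8,2.4,0],1],[[0,0,9.0],[8.6,3.8,0],1],[[0,0,12.0],[11.3,5.4,0],1],[[0,0,15.0],[14.0,7.1,0],1]]'

```text
time_s: 11.15
eef_pos: [0.5718, -0.0453, 0.0568]
eef_rot: [-0.002, 0.465, 0.886, 0.0]
wrist_force: [-7.3, 8.0, 11.9]
opening: 0.152
grasp_force: 59.4
```

>>> send_rows --series '[[[0,0,3.0],[2.5,1.8,0],1],[[0,0,6.0],[5.0,3.8,0],1],[[0,0,9.0],[7.3,5.9,0],1],[[0,0,12.0],[9.5,8.1,0],1],[[0,0,15.0],[11.6,10.5,0],1]]'

```text
time_s: 11.78
eef_pos: [0.5823, -0.0356, 0.0567]
eef_rot: [-0.003, 0.345, 0.939, -0.0]
wrist_force: [-11.4, 3.1, 14.8]
opening: 0.154
grasp_force: 59.7
```

```bash
python3 arc.py .5395 .0025 .060 319.5 3 30 5; python3 arc.py .5395 .0025 .060 349.5 1 24 2
python3 - <<'E'
from bench import camera,spotter
import numpy as np,cv2
for c in ["top","side"]:
    p=camera(c)
    for t in ["stage","stage_axis","handle","handle_foot"]:
        for d in spotter.landmark_of(t,c):
            if np.hypot(d["xyz"][0]-.52,d["xyz"][1])<.12: print(c,t,np.round(d["xyz"],4),round(d["conf"],2))
im=cv2.imread("pics/top0.png"); cv2.imwrite("pics/topcrop.png",cv2.resize(im[170:290,270:410],None,fx=5,fy=5,interpolation=cv2.INTER_CUBIC))
E
```

```text
334.5 [[[0, 0, 3.0], [2.0, 2.4, 0], 1], [[0, 0, 6.0], [3.8, 5.0, 0], 1], [[0, 0, 9.0], [5.5, 7.6, 0], 1], [[0, 0, 12.0], [7.1, 10.3, 0], 1], [[0, 0, 15.0], [8.5, 13.1, 0], 1]]
349.5 [[[0, 0, 3.0], [1.3, 2.9, 0], 1], [[0, 0, 6.0], [2.4, 5.8, 0], 1], [[0, 0, 9.0], [3.4, 8.8, 0], 1], [[0, 0, 12.0], [4.2, 11.8, 0], 1], [[0, 0, 15.0], [4.8, 14.9, 0], 1]]
364.5 [[[0, 0, 3.0], [0.5, 3.1, 0], 1], [[0, 0, 6.0], [0.8, 6.2, 0], 1], [[0, 0, 9.0], [1.0, 9.4, 0], 1], [[0, 0, 12.0], [1.0, 12.5, 0], 1], [[0, 0, 15.0], [0.8, 15.6, 0], 1]]
379.5 [[[0, 0, 3.0], [-0.3, 3.1, 0], 1], [[0, 0, 6.0], [-0.8, 6.2, 0], 1], [[0, 0, 9.0], [-1.5, 9.3, 0], 1], [[0, 0, 12.0], [-2.3, 12.3, 0], 1], [[0, 0, 15.0], [-3.3, 15.3, 0], 1]]
394.5 [[[0, 0, 3.0], [-1.1, 2.9, 0], 1], [[0, 0, 6.0], [-2.4, 5.8, 0], 1], [[0, 0, 9.0], [-3.8, 8.6, 0], 1], [[0, 0, 12.0], [-5.4, 11.3, 0], 1], [[0, 0, 15.0], [-7.1, 14.0, 0], 1]]
409.5 [[[0, 0, 3.0], [-1.8, 2.5, 0], 1], [[0, 0, 6.0], [-3.8, 5.0, 0], 1], [[0, 0, 9.0], [-5.9, 7.3, 0], 1], [[0, 0, 12.0], [-8.1, 9.5, 0], 1], [[0, 0, 15.0], [-10.5, 11.6, 0], 1]]
351.5 [[[0, 0, 1.0], [0.2, 1.
[... 549 characters left out ...]
1, 0], 1]]
367.5 [[[0, 0, 1.0], [-0.1, 1.0, 0], 1], [[0, 0, 2.0], [-0.2, 2.1, 0], 1]]
369.5 [[[0, 0, 1.0], [-0.1, 1.0, 0], 1], [[0, 0, 2.0], [-0.3, 2.1, 0], 1]]
371.5 [[[0, 0, 1.0], [-0.2, 1.0, 0], 1], [[0, 0, 2.0], [-0.4, 2.1, 0], 1]]
373.5 [[[0, 0, 1.0], [-0.2, 1.0, 0], 1], [[0, 0, 2.0], [-0.5, 2.0, 0], 1]]
top stage [0.5412 0.0029 0.0031] 0.88
top stage [0.5394 0.0053 0.0468] 0.68
top stage_axis [0.5385 0.0025 0.0488] 0.96
top handle [ 0.5866 -0.0349  0.0858] 0.67
top handle_foot [ 0.5841 -0.0364  0.0404] 0.65
side stage [ 5.41e-01 -3.00e-04 -1.20e-03] 0.83
side stage_axis [0.5426 0.0057 0.041 ] 0.94
side handle [ 0.5826 -0.0351  0.0868] 0.9
side handle_foot [ 0.5862 -0.0342  0.0379] 0.78
```

View pics/topcrop.png

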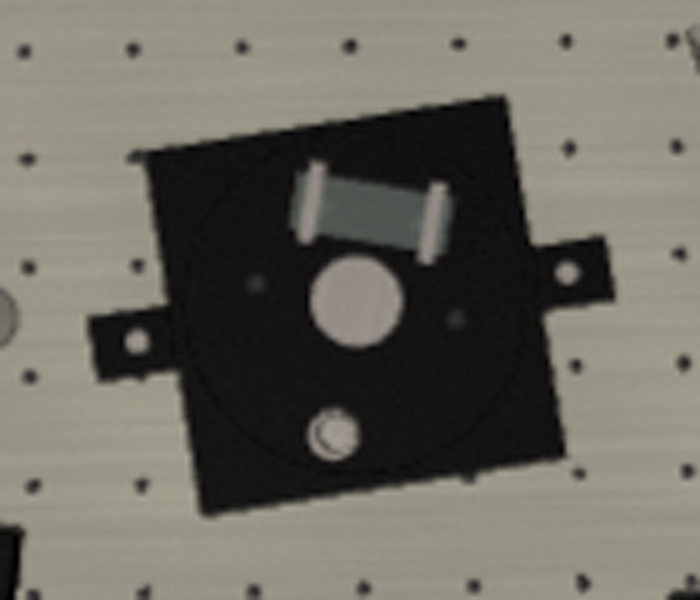

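>>> send_rows --series '[[[0,0,3.0],[1.5,2.4,0],1],[[0,0,6.0],[3.0,5.0,0],1],[[0,0,9.0],[4.5,7.6,0],1],[[0,0,12.0],[5.5,10.3,0],1],[[0,0,15.0],[6.5,13.1,0],1]]'

```text
time_s: 12.9
eef_pos: [0.5908, -0.0225, 0.0568]
eef_rot: [-0.001, 0.22, 0.976, 0.0]
wrist_force: [-3.7, 4.1, 6.4]
opening: 0.152
grasp_force: 58.9
```

>>> send_rows --series '[[[0,0,3.0],[1.3,2.9,0],1],[[0,0,6.0],[2.4,5.8,0],1],[[0,0,9.0],[3.4,8.8,0],1],[[0,0,12.0],[4.2,11.8,0],1],[[0,0,12.0],[4.2,11.8,0],1]]'

```text
time_s: 13.52
eef_pos: [0.5947, -0.0114, 0.0568]
eef_rot: [-0.001, 0.117, 0.993, -0.0]
wrist_force: [-5.4, 0.2, 8.1]
opening: 0.157
grasp_force: 59.0
```

>>> send_rows --series '[[[0,0,1.5],[0.4,1.5,0],1],[[0,0,3.0],[0.6,3.1,0],1],[[0,0,3.0],[0.6,3.1,0],1]]'

```text
time_s: 13.9
eef_pos: [0.5953, -0.0084, 0.0568]
eef_rot: [-0.001, 0.091, 0.996, -0.0]
wrist_force: [-5.4, 0.5, 8.3]
opening: 0.152
grasp_force: 59.0
```

```bash
cat > fit.py <<'E'
import numpy as np
from scipy.optimize import least_squares
P=np.array([[.4803,.0132],[.4794,-.002],[.4826,-.0172],[.4898,-.0311],[.5001,-.0425],[.5133,-.0508],[.5276,-.0553],[.543,-.056],[.5576,-.0527],[.5718,-.0453],[.5823,-.0356]])
F=np.array([[0,0],[-1.9,4.7],[-1.6,4],[-2.7,4.5],[-4.7,7.7],[-1.8,6.1],[-7,5.4],[-4.7,6.5],[-8.4,4.8],[-7.3,8],[-11.4,3.1]])
s=least_squares(lambda c:np.hypot(*(P-c).T)-.06,[.54,.002]);print(s.x,np.round(s.fun*1e3,1))
d=P-s.x; u=d/np.hypot(*d.T)[:,None]; print(np.round(np.c_[np.degrees(np.arctan2(d[:,1],d[:,0]))%360,(F*u).sum(1),F[:,1]*u[:,0]-F[:,0]*u[:,1]],1))
E
python3 fit.py; python3 -c "
from bench import telemetry;o=telemetry.get_obs();print(o['eef_pos'],o['wrist_force'],o['q'])"
```

```text
[0.5385806  0.00402618] [-1.  -0.5 -0.1  0.1  0.4  0.4  0.3  0.2 -0.2 -0.5 -1. ]
[[ 1.711e+02  0.000e+00 -0.000e+00]
 [ 1.858e+02  1.400e+00 -4.900e+00]
 [ 2.008e+02  1.000e-01 -4.300e+00]
 [ 2.158e+02 -4.000e-01 -5.200e+00]
 [ 2.304e+02 -2.900e+00 -8.500e+00]
 [ 2.452e+02 -4.800e+00 -4.200e+00]
 [ 2.595e+02 -4.000e+00 -7.900e+00]
 [ 2.742e+02 -6.800e+00 -4.200e+00]
 [ 2.885e+02 -7.200e+00 -6.400e+00]
 [ 3.040e+02 -1.070e+01 -1.600e+00]
 [ 3.178e+02 -1.050e+01 -5.400e+00]]
[ 0.59530693 -0.00839801  0.05678456] [-5.35167276  0.50228827  8.27566959] [-2.13084618e-01  4.34645583e-01  1.66941160e+00 -4.18695909e-04
  1.03911125e+00 -1.60083166e+00]
```

>>> send_rows --series '[[[0,0,2],[0.3,2,0],1],[[0,0,4],[0.5,4,0],1],[[0,0,6],[0.6,6,0],1],[[0,0,8],[0.7,8,0],1],[[0,0,10],[0.7,10,0],1],[[0,0,12],[0.6,12,0],1],[[0,0,12],[0.6,12,0],1]]'

```text
time_s: 14.78
eef_pos: [0.5963, 0.0035, 0.0568]
eef_rot: [-0.0, -0.013, 1.0, -0.0]
wrist_force: [-3.3, 0.6, 7.1]
opening: 0.154
grasp_force: 58.8
```

>>> send_rows --series '[[[0,0,2],[-0.1,2,0],1],[[0,0,2],[-0.1,2,0],1]]'

```text
time_s: 15.02
eef_pos: [0.5963, 0.0055, 0.0568]
eef_rot: [-0.0, -0.031, 1.0, -0.0]
wrist_force: [-3.3, 0.4, 5.9]
opening: 0.156
grasp_force: 58.8
```

>>> send_rows --series '[[[0,0,2],[-0.2,2,0],1],[[0,0,2],[-0.2,2,0],1]]'

```text
time_s: 15.28
eef_pos: [0.5961, 0.0075, 0.0568]
eef_rot: [-0.0, -0.048, 0.999, -0.0]
wrist_force: [-2.9, -0.7, 6.3]
opening: 0.152
grasp_force: 58.8
```

>>> send_rows --series '[[[0,0,1.5],[-0.2,1.5,0],1],[[0,0,1.5],[-0.2,1.5,0],1]]'

```text
time_s: 15.52
eef_pos: [0.596, 0.009, 0.0568]
eef_rot: [-0.0, -0.061, 0.998, -0.0]
wrist_force: [-3.7, 0.5, 6.6]
opening: 0.159
grasp_force: 58.7
```

>>> send_rows --series '[[[0,0,1.0],[-0.2,1.0,0],1],[[0,0,1.0],[-0.2,1.0,0],1]]'

```text
time_s: 15.78
eef_pos: [0.5958, 0.01, 0.0568]
eef_rot: [-0.0, -0.07, 0.998, -0.0]
wrist_force: [-2.6, 0.3, 6.0]
opening: 0.16
grasp_force: 58.7
```

>>> send_rows --series '[[[0,0,1.0],[-0.2,1.0,0],1],[[0,0,1.0],[-0.2,1.0,0],1]]'

```text
time_s: 16.02
eef_pos: [0.5958, 0.0105, 0.0568]
eef_rot: [0.0, -0.078, 0.997, -0.0]
wrist_force: [-1.9, -1.4, 5.3]
opening: 0.157
grasp_force: 58.6
```

>>> send_rows --series '[[[0,0,0.5],[-0.1,0.7,0],1],[[0,0,0.5],[-0.1,0.7,0],1]]'

```text
time_s: 16.27
eef_pos: [0.5958, 0.0107, 0.0568]
eef_rot: [0.0, -0.083, 0.997, -0.001]
wrist_force: [-3.7, -3.8, 5.9]
opening: 0.158
grasp_force: 58.7
```

>>> send_rows --series '[[[0,0,0.5],[-0.1,0.7,0],1],[[0,0,0.5],[-0.1,0.7,0],1]]'

```text
time_s: 16.52
eef_pos: [0.5958, 0.0108, 0.0569]
eef_rot: [0.0, -0.087, 0.996, -0.001]
wrist_force: [-2.1, -6.9, 5.8]
opening: 0.153
grasp_force: 58.7
```

>>> send_rows --series '[[[0,0,0.0],[-0.1,0.9,0],1],[[0,0,0.0],[-0.1,0.9,0],1],[[0,0,0.0],[-0.1,0.9,0],1]]'

```text
time_s: 16.9
eef_pos: [0.5957, 0.0109, 0.0568]
eef_rot: [0.0, -0.087, 0.996, -0.002]
wrist_force: [-2.2, -8.6, 4.8]
opening: 0.154
grasp_force: 58.8
```

>>> send_rows --series '[[[0,0,0.0],[0,0.8,0],1],[[0,0,0.0],[0,0.8,0],1]]'

```text
time_s: 17.15
eef_pos: [0.5957, 0.011, 0.0568]
eef_rot: [0.0, -0.087, 0.996, -0.002]
wrist_force: [-2.9, -12.1, 3.7]
opening: 0.155
grasp_force: 58.8
```

Run:
```python
import numpy as np
from scipy.optimize import least_squares
exec(open('fit.py').read().split("F=")[0])
P=np.vstack([P,[[.5908,-.0225],[.5947,-.0114],[.5953,-.0084],[.5963,.0035],[.596,.009],[.5958,.0108]]])
s=least_squares(lambda c:np.hypot(*(P-c[:2]).T)-c[2],[.54,.002,.06]);print(s.x,np.round(s.fun*1e3,1))
print(np.degrees(np.arctan2(*(P[-1]-s.x[:2])[::-1])))
```

```text
[0.53779547 0.00236332 0.05854652] [-0.   0.   0.  -0.   0.1 -0.   0.   0.  -0.   0.  -0.  -0.  -0.  -0.
 -0.   0.   0.1]
8.275559636958734
```

Home is found: a hard stop at 12 N, at 8.3° in world angle. The fitted circle is centre (0.5378, 0.0024), r 58.5 mm. Now I turn clockwise in 4° steps, reading the tangential force at each.

```bash
cat > fwd.py <<'E'
import sys,json,numpy as np
r=58.55; a,n,st=float(sys.argv[1]),int(sys.argv[2]),float(sys.argv[3])
for j in range(n):
    f=lambda s:[[0,0,-s],[round(r*(np.cos(np.radians(a-s))-np.cos(np.radians(a))),1),round(r*(np.sin(np.radians(a-s))-np.sin(np.radians(a))),1),0],1]
    print(round(a-st,1),json.dumps([f(st/2),f(st),f(st)])); a-=st
E
cat > ev.py <<'E'
import sys,numpy as np
c=np.array([.5378,.00236])
for l in sys.stdin:
    v=list(map(float,l.split()))
    if len(v)<4: continue
    d=np.array(v[:2])-c; A=np.arctan2(d[1],d[0]); 
    print("dial %.1f deg  force resisting CW %.1f  radial %.1f"%((8.3-np.degrees(A))%360, -(v[2]*np.sin(A)-v[3]*np.cos(A)), v[2]*np.cos(A)+v[3]*np.sin(A)))
E
python3 fwd.py 4.3 36 4
```

```text
0.3 [[[0, 0, -2.0], [0.1, -2.0, 0], 1], [[0, 0, -4.0], [0.2, -4.1, 0], 1], [[0, 0, -4.0], [0.2, -4.1, 0], 1]]
-3.7 [[[0, 0, -2.0], [-0.0, -2.0, 0], 1], [[0, 0, -4.0], [-0.1, -4.1, 0], 1], [[0, 0, -4.0], [-0.1, -4.1, 0], 1]]
-7.7 [[[0, 0, -2.0], [-0.2, -2.0, 0], 1], [[0, 0, -4.0], [-0.4, -4.1, 0], 1], [[0, 0, -4.0], [-0.4, -4.1, 0], 1]]
-11.7 [[[0, 0, -2.0], [-0.3, -2.0, 0], 1], [[0, 0, -4.0], [-0.7, -4.0, 0], 1], [[0, 0, -4.0], [-0.7, -4.0, 0], 1]]
-15.7 [[[0, 0, -2.0], [-0.4, -2.0, 0], 1], [[0, 0, -4.0], [-1.0, -4.0, 0], 1], [[0, 0, -4.0], [-1.0, -4.0, 0], 1]]
-19.7 [[[0, 0, -2.0], [-0.6, -2.0, 0], 1], [[0, 0, -4.0], [-1.2, -3.9, 0], 1], [[0, 0, -4.0], [-1.2, -3.9, 0], 1]]
-23.7 [[[0, 0, -2.0], [-0.7, -1.9, 0], 1], [[0, 0, -4.0], [-1.5, -3.8, 0], 1], [[0, 0, -4.0], [-1.5, -3.8, 0], 1]]
-27.7 [[[0, 0, -2.0], [-0.9, -1.9, 0], 1], [[0, 0, -4.0], [-1.8, -3.7, 0], 1], [[0, 0, -4.0], [-1.8, -3.7, 0], 1]]
-31.7 [[[0, 0, -2.0], [-1.0, -1.8, 0], 1], [[0, 0, -4.0], [-2.0, -3.5, 0], 1], [[0, 0, -4.0], [-2.0, -3.5, 0], 1]]
-35.7 [[[0, 0, -2.0], [-1.1, -1.7, 0], 1], [[0, 0, -4.0], [-2.3, -3.4, 0
[... 2306 characters left out ...]
], [-3.7, 1.6, 0], 1]]
-119.7 [[[0, 0, -2.0], [-1.8, 0.9, 0], 1], [[0, 0, -4.0], [-3.6, 1.9, 0], 1], [[0, 0, -4.0], [-3.6, 1.9, 0], 1]]
-123.7 [[[0, 0, -2.0], [-1.8, 1.0, 0], 1], [[0, 0, -4.0], [-3.5, 2.1, 0], 1], [[0, 0, -4.0], [-3.5, 2.1, 0], 1]]
-127.7 [[[0, 0, -2.0], [-1.7, 1.2, 0], 1], [[0, 0, -4.0], [-3.3, 2.4, 0], 1], [[0, 0, -4.0], [-3.3, 2.4, 0], 1]]
-131.7 [[[0, 0, -2.0], [-1.6, 1.3, 0], 1], [[0, 0, -4.0], [-3.1, 2.6, 0], 1], [[0, 0, -4.0], [-3.1, 2.6, 0], 1]]
-135.7 [[[0, 0, -2.0], [-1.5, 1.4, 0], 1], [[0, 0, -4.0], [-3.0, 2.8, 0], 1], [[0, 0, -4.0], [-3.0, 2.8, 0], 1]]
-139.7 [[[0, 0, -2.0], [-1.4, 1.5, 0], 1], [[0, 0, -4.0], [-2.8, 3.0, 0], 1], [[0, 0, -4.0], [-2.8, 3.0, 0], 1]]
```

>>> send_rows --series '[[[0,0,-3],[0,-4,0],1],[[0,0,-5.7],[0.2,-7.3,0],1],[[0,0,-5.7],[0.2,-7.3,0],1]]'

```text
time_s: 17.52
eef_pos: [0.5962, 0.0064, 0.0568]
eef_rot: [0.001, -0.037, 0.999, -0.0]
wrist_force: [-0.1, -0.3, 4.4]
opening: 0.15
grasp_force: 58.9
```

>>> send_rows --series '[[[0,0,-2.0],[0.1,-2.0,0],1],[[0,0,-4.0],[0.2,-4.1,0],1],[[0,0,-4.0],[0.2,-4.1,0],1]]'

```text
time_s: 17.9
eef_pos: [0.5963, 0.0026, 0.0568]
eef_rot: [0.001, -0.003, 1.0, -0.0]
wrist_force: [-0.3, -1.1, 5.3]
opening: 0.155
grasp_force: 59.0
```

>>> send_rows --series '[[[0,0,-2.0],[0,-2.0,0],1],[[0,0,-4.0],[-0.1,-4.1,0],1],[[0,0,-4.0],[-0.1,-4.1,0],1]]'

```text
time_s: 18.27
eef_pos: [0.5962, -0.0015, 0.0568]
eef_rot: [0.001, 0.032, 0.999, -0.0]
wrist_force: [-0.3, -0.3, 5.6]
opening: 0.157
grasp_force: 59.0
```

>>> send_rows --series '[[[0,0,-2.0],[-0.2,-2.0,0],1],[[0,0,-4.0],[-0.4,-4.1,0],1],[[0,0,-4.0],[-0.4,-4.1,0],1]]'

```text
time_s: 18.65
eef_pos: [0.5958, -0.0056, 0.0569]
eef_rot: [0.001, 0.067, 0.998, -0.0]
wrist_force: [-0.1, -0.8, 5.6]
opening: 0.155
grasp_force: 59.0
```

>>> send_rows --series '[[[0,0,-2.0],[-0.3,-2.0,0],1],[[0,0,-4.0],[-0.7,-4.0,0],1],[[0,0,-4.0],[-0.7,-4.0,0],1]]'

```text
time_s: 19.02
eef_pos: [0.5951, -0.0096, 0.0568]
eef_rot: [0.001, 0.102, 0.995, -0.0]
wrist_force: [-0.9, -0.8, 5.7]
opening: 0.156
grasp_force: 59.0
```

>>> send_rows --series '[[[0,0,-2.0],[-0.4,-2.0,0],1],[[0,0,-4.0],[-1.0,-4.0,0],1],[[0,0,-4.0],[-1.0,-4.0,0],1]]'

```text
time_s: 19.4
eef_pos: [0.5941, -0.0136, 0.0568]
eef_rot: [0.001, 0.136, 0.991, -0.0]
wrist_force: [-1.1, 0.4, 5.5]
opening: 0.151
grasp_force: 59.0
```

>>> send_rows --series '[[[0,0,-2.0],[-0.6,-2.0,0],1],[[0,0,-4.0],[-1.2,-3.9,0],1],[[0,0,-4.0],[-1.2,-3.9,0],1]]'

```text
time_s: 19.77
eef_pos: [0.5929, -0.0175, 0.0569]
eef_rot: [0.001, 0.171, 0.985, -0.0]
wrist_force: [-1.4, -0.1, 4.8]
opening: 0.154
grasp_force: 59.0
```

>>> send_rows --series '[[[0,0,-2.0],[-0.7,-1.9,0],1],[[0,0,-4.0],[-1.5,-3.8,0],1],[[0,0,-4.0],[-1.5,-3.8,0],1]]'

```text
time_s: 20.15
eef_pos: [0.5916, -0.0208, 0.0568]
eef_rot: [0.001, 0.205, 0.979, 0.0]
wrist_force: [0.1, 1.2, 5.4]
opening: 0.157
grasp_force: 59.0
```

>>> send_rows --series '[[[0,0,-2.0],[-0.9,-1.9,0],1],[[0,0,-4.0],[-1.8,-3.7,0],1],[[0,0,-4.0],[-1.8,-3.7,0],1]]'

```text
time_s: 20.52
eef_pos: [0.5897, -0.0246, 0.0569]
eef_rot: [0.001, 0.24, 0.971, 0.0]
wrist_force: [0.3, 2.1, 6.2]
opening: 0.156
grasp_force: 59.0
```

>>> send_rows --series '[[[0,0,-2.0],[-1.0,-1.8,0],1],[[0,0,-4.0],[-2.0,-3.5,0],1],[[0,0,-4.0],[-2.0,-3.5,0],1]]'

```text
time_s: 20.9
eef_pos: [0.5876, -0.0284, 0.0568]
eef_rot: [0.001, 0.274, 0.962, 0.0]
wrist_force: [-0.4, 1.0, 5.6]
opening: 0.159
grasp_force: 59.1
```

>>> send_rows --series '[[[0,0,-2.0],[-1.1,-1.7,0],1],[[0,0,-4.0],[-2.3,-3.4,0],1],[[0,0,-4.0],[-2.3,-3.4,0],1]]'

```text
time_s: 21.28
eef_pos: [0.5851, -0.0321, 0.0569]
eef_rot: [0.0, 0.307, 0.952, -0.0]
wrist_force: [-0.6, 0.7, 6.9]
opening: 0.154
grasp_force: 59.1
```

```bash
sed -i 's/\[f(st\/2),f(st),f(st)\]/[f(st),f(st)]/' fwd.py; python3 fwd.py -35.7 50 2
```

```text
-37.7 [[[0, 0, -2.0], [-1.2, -1.6, 0], 1], [[0, 0, -2.0], [-1.2, -1.6, 0], 1]]
-39.7 [[[0, 0, -2.0], [-1.3, -1.6, 0], 1], [[0, 0, -2.0], [-1.3, -1.6, 0], 1]]
-41.7 [[[0, 0, -2.0], [-1.3, -1.5, 0], 1], [[0, 0, -2.0], [-1.3, -1.5, 0], 1]]
-43.7 [[[0, 0, -2.0], [-1.4, -1.5, 0], 1], [[0, 0, -2.0], [-1.4, -1.5, 0], 1]]
-45.7 [[[0, 0, -2.0], [-1.4, -1.5, 0], 1], [[0, 0, -2.0], [-1.4, -1.5, 0], 1]]
-47.7 [[[0, 0, -2.0], [-1.5, -1.4, 0], 1], [[0, 0, -2.0], [-1.5, -1.4, 0], 1]]
-49.7 [[[0, 0, -2.0], [-1.5, -1.3, 0], 1], [[0, 0, -2.0], [-1.5, -1.3, 0], 1]]
-51.7 [[[0, 0, -2.0], [-1.6, -1.3, 0], 1], [[0, 0, -2.0], [-1.6, -1.3, 0], 1]]
-53.7 [[[0, 0, -2.0], [-1.6, -1.2, 0], 1], [[0, 0, -2.0], [-1.6, -1.2, 0], 1]]
-55.7 [[[0, 0, -2.0], [-1.7, -1.2, 0], 1], [[0, 0, -2.0], [-1.7, -1.2, 0], 1]]
-57.7 [[[0, 0, -2.0], [-1.7, -1.1, 0], 1], [[0, 0, -2.0], [-1.7, -1.1, 0], 1]]
-59.7 [[[0, 0, -2.0], [-1.7, -1.1, 0], 1], [[0, 0, -2.0], [-1.7, -1.1, 0], 1]]
-61.7 [[[0, 0, -2.0], [-1.8, -1.0, 0], 1], [[0, 0, -2.0], [-1.8, -1.0, 0], 1]]
-63.7 [[[0, 0, -2.0], [-1.8, -0.9, 0], 1], [[0, 0, -2.0], [-1.8, -0.9, 0]
[... 2121 characters left out ...]
119.7 [[[0, 0, -2.0], [-1.8, 1.0, 0], 1], [[0, 0, -2.0], [-1.8, 1.0, 0], 1]]
-121.7 [[[0, 0, -2.0], [-1.8, 1.0, 0], 1], [[0, 0, -2.0], [-1.8, 1.0, 0], 1]]
-123.7 [[[0, 0, -2.0], [-1.7, 1.1, 0], 1], [[0, 0, -2.0], [-1.7, 1.1, 0], 1]]
-125.7 [[[0, 0, -2.0], [-1.7, 1.2, 0], 1], [[0, 0, -2.0], [-1.7, 1.2, 0], 1]]
-127.7 [[[0, 0, -2.0], [-1.6, 1.2, 0], 1], [[0, 0, -2.0], [-1.6, 1.2, 0], 1]]
-129.7 [[[0, 0, -2.0], [-1.6, 1.3, 0], 1], [[0, 0, -2.0], [-1.6, 1.3, 0], 1]]
-131.7 [[[0, 0, -2.0], [-1.5, 1.3, 0], 1], [[0, 0, -2.0], [-1.5, 1.3, 0], 1]]
-133.7 [[[0, 0, -2.0], [-1.5, 1.4, 0], 1], [[0, 0, -2.0], [-1.5, 1.4, 0], 1]]
-135.7 [[[0, 0, -2.0], [-1.5, 1.4, 0], 1], [[0, 0, -2.0], [-1.5, 1.4, 0], 1]]
```

>>> send_rows --series '[[[0,0,-2.0],[-1.2,-1.6,0],1],[[0,0,-2.0],[-1.2,-1.6,0],1]]'

```text
time_s: 21.52
eef_pos: [0.5838, -0.0338, 0.0568]
eef_rot: [0.0, 0.324, 0.946, -0.0]
wrist_force: [-1.2, -0.4, 7.5]
opening: 0.154
grasp_force: 59.2
```

>>> send_rows --series '[[[0,0,-2.0],[-1.3,-1.6,0],1],[[0,0,-2.0],[-1.3,-1.6,0],1]]'

```text
time_s: 21.78
eef_pos: [0.5824, -0.0355, 0.0568]
eef_rot: [0.0, 0.34, 0.94, -0.0]
wrist_force: [-1.9, -1.2, 7.0]
opening: 0.159
grasp_force: 59.2
```

>>> send_rows --series '[[[0,0,-2.0],[-1.3,-1.5,0],1],[[0,0,-2.0],[-1.3,-1.5,0],1]]'

```text
time_s: 22.02
eef_pos: [0.581, -0.0371, 0.0568]
eef_rot: [0.0, 0.357, 0.934, -0.0]
wrist_force: [-2.4, -2.5, 6.4]
opening: 0.155
grasp_force: 59.2
```

>>> send_rows --series '[[[0,0,-2.0],[-1.4,-1.5,0],1],[[0,0,-2.0],[-1.4,-1.5,0],1]]'

```text
time_s: 22.28
eef_pos: [0.5795, -0.0387, 0.0568]
eef_rot: [0.0, 0.373, 0.928, -0.0]
wrist_force: [-3.1, -2.3, 8.3]
opening: 0.156
grasp_force: 59.3
```

>>> send_rows --series '[[[0,0,-2.0],[-1.4,-1.5,0],1],[[0,0,-2.0],[-1.4,-1.5,0],1]]'

```text
time_s: 22.52
eef_pos: [0.5779, -0.0402, 0.0568]
eef_rot: [-0.0, 0.389, 0.921, -0.001]
wrist_force: [-3.7, -2.0, 8.8]
opening: 0.157
grasp_force: 59.3
```

>>> send_rows --series '[[[0,0,-2.0],[-1.5,-1.4,0],1],[[0,0,-2.0],[-1.5,-1.4,0],1]]'

```text
time_s: 22.78
eef_pos: [0.5768, -0.0413, 0.0568]
eef_rot: [0.0, 0.405, 0.914, -0.0]
wrist_force: [-0.7, -1.5, 6.6]
opening: 0.157
grasp_force: 59.2
```

>>> send_rows --series '[[[0,0,-2.0],[-1.5,-1.3,0],1],[[0,0,-2.0],[-1.5,-1.3,0],1]]'

```text
time_s: 23.02
eef_pos: [0.5759, -0.0421, 0.0569]
eef_rot: [0.001, 0.421, 0.907, 0.0]
wrist_force: [2.1, 2.8, 4.8]
opening: 0.154
grasp_force: 59.0
```

>>> send_rows --series '[[[0,0,-2.0],[-1.6,-1.3,0],1],[[0,0,-2.0],[-1.6,-1.3,0],1]]'

```text
time_s: 23.28
eef_pos: [0.5743, -0.0434, 0.0568]
eef_rot: [0.001, 0.437, 0.9, 0.0]
wrist_force: [1.6, 3.8, 5.8]
opening: 0.155
grasp_force: 59.0
```

>>> send_rows --series '[[[0,0,-2.0],[-1.6,-1.2,0],1],[[0,0,-2.0],[-1.6,-1.2,0],1]]'

```text
time_s: 23.52
eef_pos: [0.5725, -0.0447, 0.0568]
eef_rot: [0.001, 0.453, 0.892, 0.0]
wrist_force: [1.3, 1.7, 5.3]
opening: 0.152
grasp_force: 59.1
```

>>> send_rows --series '[[[0,0,-2.0],[-1.7,-1.2,0],1],[[0,0,-2.0],[-1.7,-1.2,0],1]]'

```text
time_s: 23.78
eef_pos: [0.5708, -0.046, 0.0569]
eef_rot: [0.001, 0.468, 0.884, 0.0]
wrist_force: [1.4, 1.8, 6.8]
opening: 0.153
grasp_force: 59.1
```

>>> send_rows --series '[[[0,0,-2.0],[-1.7,-1.1,0],1],[[0,0,-2.0],[-1.7,-1.1,0],1]]'

```text
time_s: 24.02
eef_pos: [0.5689, -0.0472, 0.0568]
eef_rot: [0.001, 0.483, 0.875, 0.0]
wrist_force: [0.3, 1.9, 6.3]
opening: 0.155
grasp_force: 59.2
```

>>> send_rows --series '[[[0,0,-2.0],[-1.7,-1.1,0],1],[[0,0,-2.0],[-1.7,-1.1,0],1]]'

```text
time_s: 24.28
eef_pos: [0.567, -0.0483, 0.0568]
eef_rot: [0.0, 0.499, 0.867, 0.0]
wrist_force: [-0.5, 1.1, 7.5]
opening: 0.152
grasp_force: 59.2
```

>>> send_rows --series '[[[0,0,-2.0],[-1.8,-1.0,0],1],[[0,0,-2.0],[-1.8,-1.0,0],1]]'

```text
time_s: 24.52
eef_pos: [0.5651, -0.0494, 0.0568]
eef_rot: [0.0, 0.514, 0.858, -0.0]
wrist_force: [-0.4, 1.0, 8.4]
opening: 0.157
grasp_force: 59.3
```

>>> send_rows --series '[[[0,0,-2.0],[-1.8,-0.9,0],1],[[0,0,-2.0],[-1.8,-0.9,0],1]]'

```text
time_s: 24.78
eef_pos: [0.5632, -0.0503, 0.0568]
eef_rot: [0.0, 0.529, 0.849, -0.0]
wrist_force: [-0.4, 0.3, 8.0]
opening: 0.154
grasp_force: 59.3
```

>>> send_rows --series '[[[0,0,-2.0],[-1.8,-0.9,0],1],[[0,0,-2.0],[-1.8,-0.9,0],1]]'

```text
time_s: 25.02
eef_pos: [0.5612, -0.0512, 0.0568]
eef_rot: [-0.0, 0.543, 0.839, -0.0]
wrist_force: [-3.2, -0.1, 9.2]
opening: 0.156
grasp_force: 59.4
```

>>> send_rows --series '[[[0,0,-2.0],[-1.9,-0.8,0],1],[[0,0,-2.0],[-1.9,-0.8,0],1]]'

```text
time_s: 25.28
eef_pos: [0.5592, -0.0521, 0.0568]
eef_rot: [-0.0, 0.558, 0.83, -0.0]
wrist_force: [-2.4, 0.4, 9.9]
opening: 0.153
grasp_force: 59.5
```

>>> send_rows --series '[[[0,0,-2.0],[-1.9,-0.7,0],1],[[0,0,-2.0],[-1.9,-0.7,0],1]]'

```text
time_s: 25.52
eef_pos: [0.5571, -0.0528, 0.0568]
eef_rot: [-0.0, 0.572, 0.82, -0.0]
wrist_force: [-3.2, 0.0, 9.3]
opening: 0.153
grasp_force: 59.5
```

>>> send_rows --series '[[[0,0,-2.0],[-1.9,-0.7,0],1],[[0,0,-2.0],[-1.9,-0.7,0],1]]'

```text
time_s: 25.78
eef_pos: [0.5555, -0.0534, 0.0568]
eef_rot: [-0.0, 0.587, 0.81, -0.0]
wrist_force: [-2.1, 0.6, 9.2]
opening: 0.156
grasp_force: 59.4
```

>>> send_rows --series '[[[0,0,-2.0],[-2.0,-0.6,0],1],[[0,0,-2.0],[-2.0,-0.6,0],1]]'

```text
time_s: 26.02
eef_pos: [0.5542, -0.0538, 0.0568]
eef_rot: [0.001, 0.601, 0.8, 0.0]
wrist_force: [1.2, 1.4, 6.1]
opening: 0.155
grasp_force: 59.1
```

>>> send_rows --series '[[[0,0,-2.0],[-2.0,-0.5,0],1],[[0,0,-2.0],[-2.0,-0.5,0],1]]'

```text
time_s: 26.28
eef_pos: [0.5525, -0.0543, 0.0568]
eef_rot: [0.001, 0.614, 0.789, 0.0]
wrist_force: [2.6, 1.5, 6.0]
opening: 0.157
grasp_force: 59.0
```

>>> send_rows --series '[[[0,0,-2.0],[-2.0,-0.5,0],1],[[0,0,-2.0],[-2.0,-0.5,0],1]]'

```text
time_s: 26.52
eef_pos: [0.5503, -0.0548, 0.0568]
eef_rot: [0.001, 0.628, 0.778, 0.0]
wrist_force: [2.2, 1.2, 6.3]
opening: 0.153
grasp_force: 59.1
```

>>> send_rows --series '[[[0,0,-2.0],[-2.0,-0.4,0],1],[[0,0,-2.0],[-2.0,-0.4,0],1]]'

```text
time_s: 26.78
eef_pos: [0.5482, -0.0552, 0.0568]
eef_rot: [0.0, 0.642, 0.767, 0.0]
wrist_force: [1.0, 1.0, 6.6]
opening: 0.153
grasp_force: 59.2
```

>>> send_rows --series '[[[0,0,-2.0],[-2.0,-0.3,0],1],[[0,0,-2.0],[-2.0,-0.3,0],1]]'

```text
time_s: 27.02
eef_pos: [0.546, -0.0556, 0.0568]
eef_rot: [0.0, 0.655, 0.756, 0.0]
wrist_force: [0.9, 1.9, 7.4]
opening: 0.154
grasp_force: 59.2
```

>>> send_rows --series '[[[0,0,-2.0],[-2.0,-0.3,0],1],[[0,0,-2.0],[-2.0,-0.3,0],1]]'

```text
time_s: 27.28
eef_pos: [0.5439, -0.0558, 0.0568]
eef_rot: [0.0, 0.668, 0.744, 0.0]
wrist_force: [-0.5, 0.9, 8.7]
opening: 0.154
grasp_force: 59.3
```

>>> send_rows --series '[[[0,0,-2.0],[-2.0,-0.2,0],1],[[0,0,-2.0],[-2.0,-0.2,0],1]]'

```text
time_s: 27.52
eef_pos: [0.5417, -0.056, 0.0568]
eef_rot: [0.0, 0.681, 0.732, -0.0]
wrist_force: [-0.5, 1.2, 8.4]
opening: 0.155
grasp_force: 59.4
```

>>> send_rows --series '[[[0,0,-2.0],[-2.0,-0.1,0],1],[[0,0,-2.0],[-2.0,-0.1,0],1]]'

```text
time_s: 27.78
eef_pos: [0.5395, -0.0561, 0.0568]
eef_rot: [-0.0, 0.694, 0.72, -0.0]
wrist_force: [-1.0, 2.0, 8.4]
opening: 0.153
grasp_force: 59.5
```

>>> send_rows --series '[[[0,0,-2.0],[-2.0,0,0],1],[[0,0,-2.0],[-2.0,0,0],1]]'

```text
time_s: 28.02
eef_pos: [0.5374, -0.0561, 0.0568]
eef_rot: [-0.0, 0.706, 0.708, -0.0]
wrist_force: [-1.6, 1.4, 9.5]
opening: 0.153
grasp_force: 59.5
```

>>> send_rows --series '[[[0,0,-2.0],[-2.0,0,0],1],[[0,0,-2.0],[-2.0,0,0],1]]'

```text
time_s: 28.28
eef_pos: [0.5352, -0.0561, 0.0568]
eef_rot: [-0.0, 0.718, 0.696, -0.0]
wrist_force: [-2.5, 0.7, 10.6]
opening: 0.156
grasp_force: 59.6
```

>>> send_rows --series '[[[0,0,-2.0],[-2.0,0.1,0],1],[[0,0,-2.0],[-2.0,0.1,0],1]]'

```text
time_s: 28.52
eef_pos: [0.533, -0.056, 0.0567]
eef_rot: [-0.001, 0.73, 0.683, -0.0]
wrist_force: [-3.8, 1.2, 10.0]
opening: 0.152
grasp_force: 59.7
```

>>> send_rows --series '[[[0,0,-2.0],[-2.0,0.2,0],1],[[0,0,-2.0],[-2.0,0.2,0],1]]'

```text
time_s: 28.78
eef_pos: [0.5309, -0.0557, 0.0568]
eef_rot: [-0.001, 0.742, 0.67, -0.001]
wrist_force: [-4.0, 1.9, 12.4]
opening: 0.156
grasp_force: 59.7
```

>>> send_rows --series '[[[0,0,-2.0],[-2.0,0.2,0],1],[[0,0,-2.0],[-2.0,0.2,0],1]]'

```text
time_s: 29.02
eef_pos: [0.5288, -0.0554, 0.0567]
eef_rot: [-0.001, 0.754, 0.657, -0.001]
wrist_force: [-5.2, 1.5, 11.5]
opening: 0.154
grasp_force: 59.8
```

>>> send_rows --series '[[[0,0,-2.0],[-2.0,0.3,0],1],[[0,0,-2.0],[-2.0,0.3,0],1]]'

```text
time_s: 29.28
eef_pos: [0.5274, -0.0552, 0.0568]
eef_rot: [-0.0, 0.765, 0.644, -0.0]
wrist_force: [-1.8, 1.2, 10.1]
opening: 0.151
grasp_force: 59.5
```

>>> send_rows --series '[[[0,0,-2.0],[-2.0,0.4,0],1],[[0,0,-2.0],[-2.0,0.4,0],1]]'

```text
time_s: 29.52
eef_pos: [0.5264, -0.0551, 0.0568]
eef_rot: [0.001, 0.776, 0.63, 0.001]
wrist_force: [2.8, 1.5, 6.3]
opening: 0.156
grasp_force: 59.0
```

>>> send_rows --series '[[[0,0,-2.0],[-2.0,0.4,0],1],[[0,0,-2.0],[-2.0,0.4,0],1]]'

```text
time_s: 29.78
eef_pos: [0.5245, -0.0546, 0.0568]
eef_rot: [0.001, 0.787, 0.617, 0.001]
wrist_force: [4.3, -0.0, 4.8]
opening: 0.156
grasp_force: 59.0
```

>>> send_rows --series '[[[0,0,-2.0],[-2.0,0.5,0],1],[[0,0,-2.0],[-2.0,0.5,0],1]]'

```text
time_s: 30.02
eef_pos: [0.5223, -0.0541, 0.0568]
eef_rot: [0.001, 0.798, 0.603, 0.001]
wrist_force: [2.2, 1.2, 6.8]
opening: 0.152
grasp_force: 59.1
```

>>> send_rows --series '[[[0,0,-2.0],[-2.0,0.6,0],1],[[0,0,-2.0],[-2.0,0.6,0],1]]'

```text
time_s: 30.28
eef_pos: [0.5203, -0.0535, 0.0568]
eef_rot: [0.001, 0.808, 0.589, 0.0]
wrist_force: [3.0, 1.2, 6.9]
opening: 0.154
grasp_force: 59.2
```

>>> send_rows --series '[[[0,0,-2.0],[-1.9,0.7,0],1],[[0,0,-2.0],[-1.9,0.7,0],1]]'

```text
time_s: 30.52
eef_pos: [0.5182, -0.0528, 0.0568]
eef_rot: [0.0, 0.819, 0.574, 0.0]
wrist_force: [1.8, 1.1, 7.5]
opening: 0.148
grasp_force: 59.2
```

>>> send_rows --series '[[[0,0,-2.0],[-1.9,0.7,0],1],[[0,0,-2.0],[-1.9,0.7,0],1]]'

```text
time_s: 30.78
eef_pos: [0.5162, -0.052, 0.0568]
eef_rot: [0.0, 0.829, 0.56, 0.0]
wrist_force: [1.3, 2.0, 7.9]
opening: 0.154
grasp_force: 59.3
```

>>> send_rows --series '[[[0,0,-2.0],[-1.9,0.8,0],1],[[0,0,-2.0],[-1.9,0.8,0],1]]'

```text
time_s: 31.02
eef_pos: [0.5141, -0.0512, 0.0568]
eef_rot: [0.0, 0.838, 0.545, 0.0]
wrist_force: [1.5, 1.8, 8.5]
opening: 0.155
grasp_force: 59.4
```

>>> send_rows --series '[[[0,0,-2.0],[-1.9,0.9,0],1],[[0,0,-2.0],[-1.9,0.9,0],1]]'

```text
time_s: 31.28
eef_pos: [0.5121, -0.0502, 0.0568]
eef_rot: [0.0, 0.848, 0.531, 0.0]
wrist_force: [0.7, 1.0, 9.3]
opening: 0.156
grasp_force: 59.5
```

>>> send_rows --series '[[[0,0,-2.0],[-1.8,0.9,0],1],[[0,0,-2.0],[-1.8,0.9,0],1]]'

```text
time_s: 31.52
eef_pos: [0.5101, -0.0492, 0.0568]
eef_rot: [-0.0, 0.857, 0.516, -0.0]
wrist_force: [0.2, 2.4, 10.3]
opening: 0.153
grasp_force: 59.5
```

>>> send_rows --series '[[[0,0,-2.0],[-1.8,1.0,0],1],[[0,0,-2.0],[-1.8,1.0,0],1]]'

```text
time_s: 31.78
eef_pos: [0.5082, -0.0481, 0.0568]
eef_rot: [-0.0, 0.866, 0.501, -0.0]
wrist_force: [-0.9, 2.9, 10.1]
opening: 0.153
grasp_force: 59.6
```

>>> send_rows --series '[[[0,0,-2.0],[-1.8,1.0,0],1],[[0,0,-2.0],[-1.8,1.0,0],1]]'

```text
time_s: 32.02
eef_pos: [0.5063, -0.047, 0.0568]
eef_rot: [-0.0, 0.874, 0.486, -0.0]
wrist_force: [-0.9, 2.8, 10.1]
opening: 0.154
grasp_force: 59.7
```

>>> send_rows --series '[[[0,0,-2.0],[-1.7,1.1,0],1],[[0,0,-2.0],[-1.7,1.1,0],1]]'

```text
time_s: 32.28
eef_pos: [0.5045, -0.0458, 0.0568]
eef_rot: [-0.001, 0.883, 0.47, -0.0]
wrist_force: [-1.1, 4.1, 11.6]
opening: 0.156
grasp_force: 59.7
```

>>> send_rows --series '[[[0,0,-2.0],[-1.7,1.2,0],1],[[0,0,-2.0],[-1.7,1.2,0],1]]'

```text
time_s: 32.52
eef_pos: [0.5027, -0.0445, 0.0568]
eef_rot: [-0.001, 0.891, 0.455, -0.0]
wrist_force: [-2.2, 3.9, 12.5]
opening: 0.152
grasp_force: 59.8
```

>>> send_rows --series '[[[0,0,-2.0],[-1.6,1.2,0],1],[[0,0,-2.0],[-1.6,1.2,0],1]]'

```text
time_s: 32.78
eef_pos: [0.501, -0.0432, 0.0567]
eef_rot: [-0.001, 0.898, 0.439, -0.0]
wrist_force: [-2.5, 4.0, 12.3]
opening: 0.154
grasp_force: 59.9
```

>>> send_rows --series '[[[0,0,-2.0],[-1.6,1.3,0],1],[[0,0,-2.0],[-1.6,1.3,0],1]]'

```text
time_s: 33.02
eef_pos: [0.4999, -0.0423, 0.0568]
eef_rot: [-0.0, 0.906, 0.423, -0.0]
wrist_force: [0.1, 1.9, 9.8]
opening: 0.158
grasp_force: 59.5
```

>>> send_rows --series '[[[0,0,-2.0],[-1.5,1.3,0],1],[[0,0,-2.0],[-1.5,1.3,0],1]]'

```text
time_s: 33.28
eef_pos: [0.4991, -0.0415, 0.0568]
eef_rot: [0.001, 0.913, 0.408, 0.0]
wrist_force: [1.7, 0.4, 7.8]
opening: 0.151
grasp_force: 59.2
```

>>> send_rows --series '[[[0,0,0],[0,0,0],0.4],[[0,0,0],[0,0,0],0.2],[[0,0,0],[0,0,0],0],[[0,0,0],[0,0,0],0],[[0,0,0],[0,0,0],0],[[0,0,0],[0,0,30],0],[[0,0,0],[0,0,80],0],[[0,0,0],[0,0,130],0],[[0,0,0],[0,0,130],0]]'

```text
time_s: 34.4
eef_pos: [0.5016, -0.0422, 0.191]
eef_rot: [0.003, 0.913, 0.409, 0.003]
wrist_force: [-0.1, 0.5, -0.5]
opening: 0.501
grasp_force: 0.0
```

Run:
```python
from bench import telemetry, camera, spotter
import numpy as np,cv2
for c in ["top","side","wrist"]:
    p=camera(c)
    if c=="wrist": cv2.imwrite("pics/w2.png",p["pixels"][:,:,::-1])
    for t in ["handle","handle_foot","bulb","vial","post","driver"]:
        for d in spotter.landmark_of(t,c):
            x=d["xyz"]
            if x[0]>.47:
                print(c,t,np.round(x,3),round(d["conf"],2), round((8.3-np.degrees(np.arctan2(x[1]-.0025,x[0]-.5395)))%360,1) if 'handle' in t else '')
```

```text
top handle [0.698 0.088 0.003] 0.74 340.1
top handle_foot [0.539 0.005 0.046] 0.4 258.3
top bulb [0.699 0.089 0.002] 0.45 
top vial [ 0.71  -0.041 -0.001] 0.72 
top post [0.54  0.171 0.004] 0.67 
top post [ 0.586 -0.18   0.   ] 0.24 
top driver [ 0.585 -0.179  0.001] 0.6 
side handle [ 0.505 -0.043  0.086] 0.64 135.3
side handle_foot [ 0.5   -0.043  0.041] 0.61 139.7
side bulb [ 0.502 -0.043  0.04 ] 0.63 
side bulb [0.697 0.088 0.001] 0.62 
side vial [ 0.709 -0.04   0.001] 0.62 
side vial [ 0.5   -0.044  0.04 ] 0.42 
side vial [0.698 0.088 0.002] 0.23 
side post [0.54  0.169 0.002] 0.48 
side driver [ 0.586 -0.176  0.001] 0.93 
wrist handle [ 0.499 -0.045  0.087] 0.58 139.2
wrist handle_foot [ 0.498 -0.042  0.043] 0.92 141.1
wrist bulb [ 0.707 -0.041  0.004] 0.32 
wrist vial [ 0.706 -0.042  0.002] 0.71 
wrist vial [ 0.543 -0.     0.043] 0.18 
wrist driver [ 0.586 -0.179 -0.003] 0.76
```

View pics/w2.png

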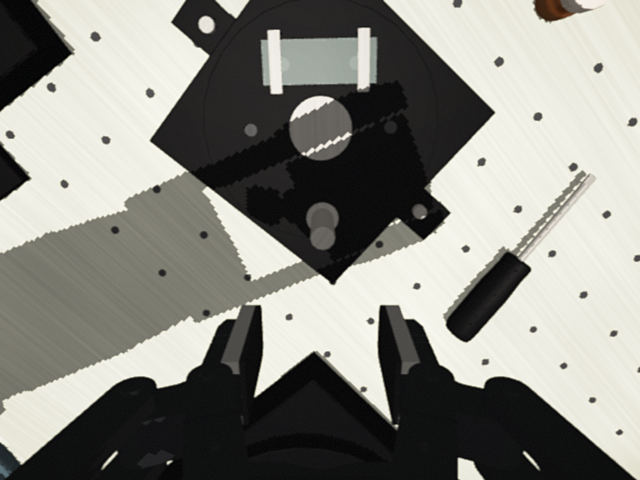

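The wrist view shows the pin at (322,225), free of the open fingers. It measures about 139°, which matches the dip I felt near 138°, and the bystanders have not moved.

```bash
python3 -c "
from bench import ctrl;print(ctrl.hand_in())"
```

```text
the job is handed in; nothing more can be done
None
```

I turned the stage back to its home stop (12 N at the handle), then clockwise four clicks counted by feel, and released it in the fourth dip at about 138°. The bystanders did not move, and the job is handed in; no verdict came back.

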